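Reset the roll-test ramp

TASK

Make the roll-test ramp ready for its next run: with the fingertips, push the steel roller up the sloped gutter and over the crest, into its seat against the end stop at the top, so that it stays there and does not roll back. Then push the bolt fully in behind it, to lock it in. Only push: do not take the roller between the fingers or lift it out of the gutter, and leave the other things on the bench where they stand.

Things in the scene. Friction and masses are not known exactly. Their poses are not given: they have to be found in the camera images.
- gutter: Aluminium gutter, fixed. Origin: its centre line, on the floor's upper face, 60 above the bench. x UP the slope (7 deg), y left looking uphill, z square to the floor. In mm: 74 wide inside, walls 14 high, 4 thick; straight floor up to a crest at x 45, then it dips to the end stop (face at x 102, 36 high). The bolt's guide block stands outside the y+ wall: x 26 to 52, y 41 to 63, 38 high
- foot (a point): Point on the gutter's floor at its open low end (gutter x -125), axes as the gutter's. A rubber rib 10 high and 8 thick starts here, going downhill, and keeps the roller from rolling out; the floor ends 11 mm downhill of this point, beyond it there is only the base plate, 10 thick, on the bench
- seat (a point): Where the roller's centre must come to lie: gutter x 77, y 0, z 19, axes as the gutter's. The floor of the seat dips by about 4 deg from level towards the end stop, so a roller pushed past the crest stays here by itself, touching the stop. Pushing it up takes under 3 N
- roller_center (a point): Centre of the steel roller: smooth cylinder, diameter 50, length 70, about 0.3 to 0.6 kg, lying across the gutter and free to roll. At the start it rests against the rubber rib, its axis at gutter x -105, 25 above the floor. If let go before the crest it rolls back. The axes of this point turn with the roller
- bolt (a joint): Travel of the steel bolt in m: 0 drawn out (up to 0.008 the gutter is clear), 0.038 fully in, its tip then 29 mm inside the wall, 7 mm downhill of the seated roller. Slides to the gutter's -y with about 2 N of friction, stays where it is left, hard stop at the end
- bolt_push (a point): Centre of the outer face of the bolt's push plate; moves with the bolt. The upright plate is 34 wide along the gutter, 36 high, 6 thick; this face looks to the gutter's +y. It lies at gutter x 39, z 25, at y 112 when drawn out and y 74 when fully in
- spare: Spare steel pin, diameter 32, 60 tall, standing upright on the bench beside the ramp; origin at the centre of its underside. Leave alone
- jar: Small amber jar with white lid, diameter 52, 70 tall; origin at the centre of its underside. Leave alone
- cup: White plastic cup, rim diameter 60, 65 tall; origin at the centre of its underside. Leave alone
- weight: Brass balance weight with a knob, diameter 40, 55 tall; origin at the centre of its underside. Leave alone
- collar: Flat aluminium ring, outer diameter 52, 18 high; origin at the centre of its underside. Leave alone
- brush: Hand brush lying on the bench; origin under its middle. Leave alone
- vial: White bottle, diameter 44, 100 tall; origin at the centre of its underside. Leave alone
There are look-alikes about, which are no part of the job. What is shaped like the part that bears roller_center but blue or purple is not meant.

How it is judged (in metres and radians):
On the way, in this order (a step that is already met when the one before it is completed fails the run):
1. the roller lies in its seat between the crest and the end stop, the bolt still drawn out (x of roller_center in the frame of gutter between 0.071 and 0.082 m and z of roller_center in the frame of gutter between 0.014 and 0.024 m and y of roller_center in the frame of gutter between -0.008 and 0.008 m and value of joint bolt below 0.015 m), for 0.3 s.
2. the bolt is fully in behind the seated roller (x of roller_center in the frame of gutter between 0.071 and 0.082 m and z of roller_center in the frame of gutter between 0.014 and 0.024 m and y of roller_center in the frame of gutter between -0.008 and 0.008 m and value of joint bolt above 0.034 m), for 0.2 s.
At the end, for the whole second after the job is handed in: The roller rests in its seat at the top of the gutter (axis 71 to 82 mm up the slope from the gutter's origin, within 8 mm of the centre line, on the floor), and the bolt is in to within 4 mm of its end of travel (all of step 2 and linear speed of roller below 0.02 m/s and angular speed of roller below 0.6 rad/s); the robot touches nothing.
It fails at once if the roller is lifted off the gutter's floor by more than 12 mm, or comes out of the gutter (z of roller_center in the frame of gutter above 0.037 m or z of roller_center in the frame of gutter below 0.005 m or y of roller_center in the frame of gutter above 0.02 m or y of roller_center in the frame of gutter below -0.02 m).
It fails at once if the roller is taken between the fingers (distance between the grasp point and roller_center below 0.024 m).
It fails at once if another thing on the bench is moved by more than 25 mm (distance of any of spare, jar, cup, weight, collar, brush, vial from where it was at the start of the episode above 0.025 m).
It also fails if it takes over 48 s, if anything falls off the work surface, if the arm or the gripper's body presses on something with over 40 N, if the wrist force passes 120 N, or if a joint passes its speed limit or range.

ROBOT

A 6-joint arm with a two-finger parallel gripper is mounted at the origin on the work surface. World frame = base frame: x ahead of the robot, y to its left, z up, the work surface at z = 0. Lengths are in mm, angles in rad, forces in N, time in s.
With the tool pointing down it reaches from about 350 to 975 mm from the base axis. Payload 7.1 kg.
Tool frame: the origin (TCP) lies between the finger pads; the fingertips stand 14 mm ahead of it and the grasp point (between the pads) lies 5 mm behind it; z points along the fingers, y is the direction in which the jaws open and shut (so a half turn about z gives the same grasp; the last joint's range is limited). The gripper opens to 88 mm and grips with 3 to 60 N. Pads are 20 mm wide; open, the fingers measure 115 mm over their backs; the gripper's body (75 mm by 178 mm) begins 61 mm behind the grasp point.
Start: joints at [1.149, 0.423, 1.63, -0, 1.089, -0.019], TCP at [244.965, 574.976, 236.675] pointing down, gripper open.
Joint ranges: [-3, 3], [-0.9, 2.11], [0.09, 2.58], [-1.31, 4.45], [0.11, 2.69], [-2.54, 2.54]. Speed limits (rad/s): [2.39, 2.39, 3.01, 3.14, 3.14, 3.14].

INTERFACE

Orientations are given as a rotation vector (axis times angle).
In Python, from workcell import get_obs, get_image, calibration, close_job, regions_of, place_of gives the robot as it stands.
- The arm moves only by the tool move_arm, never from a script. Its argument "deltas" is a list of rows, each a list of 5 numbers: the closure in counts, from 0 (fully open) to 255 (shut), then the shift along the tool's x, y, z in m, then the turn about the tool's z in rad. In form: [[grip, x, y, z, roll], ...]. A call has 1 to 5 rows; each row is the pose to reach, as a shift and turn from the pose commanded when the call began, along the tool's axes at that moment; what a row does not reach only later rows make up. A row lasts 1/12 s, in which the tool goes at most 41.7 mm and 7.16 degrees, less where a joint would pass 70% of its speed; a pose out of reach is approached as far as the arm can. A call with a gripper value outside its range is refused whole. The fingers move at their own pace and stop on an object; the grip force is fixed at half the most. Time passes only in rows, so rows that repeat a pose let the fingers close. It gives the time, the measured TCP pose, the force and the opening at its end, in the units of the state.
- get_obs(): the state, without advancing time (a new reading comes with each control period).
- get_image(name): name is "scene" or "top" or "wrist"; returns the picture (420x560x3 uint8, blue, green, red); there is no depth.
- calibration(name): a dict with "intrinsics" (3x3 intrinsics, pixels), "world_to_cam" (4x4, takes a point from world to camera coordinates); the wrist camera has in their place "hand_eye" (4x4, takes a point from camera to tool coordinates, whose origin is the TCP and whose axes are the flange's). Camera axes: x right, y down, z forward; pixel columns grow to the right and rows downward; lengths in mm; the calibration is good to about 2 mm. A picture is of the moment at which its call begins: read the wrist's pose just before it. calibration takes no time and is no camera call.
- close_job(): hands the job in, once; it reports no verdict.
Trained networks look in the newest picture that a camera, given by its name, has taken for a name from the list of things; names that differ only in an ending like _2 or _b are one class to them, and where a whole thing is asked for, a point or a joint stands for the part that bears it (a point fixed in the world has none). Each returns a list of dicts, best first, with "conf" (0 to 1); they miss things now and then, are a little off and sometimes report something else, mostly with a low value. They report only what shows in the picture. A call takes as long as a camera call. They do not tell look-alikes from the thing itself.
- regions_of(camera, name): "region" (420x560 bool, what is visible of it).
- place_of(camera, name): "location" ([x, y, z] in mm, in world coordinates, good to about 4 mm: a listed point, or the origin of a listed thing).
The state is a dict: "t": time; "qpos": joint angles; "qvel": joint speeds; "joint_torque": joint torques, N m; "ee_pos": TCP position; "orientation": TCP orientation; "ft_force": force on the tool from outside, world axes, zero at the start; "moment": the same for the moment, N m; "width": finger opening in mm.
Only numpy, scipy, OpenCV 4.12 (cv2) and the standard library are available. Lean on these libraries where they do the work, as an engineer would, in place of code of your own. Each camera call takes 0.05 s, during which the arm holds its last target.

## Working session

There is one attempt and no reset: what is moved stays moved. The work goes in short steps, Python scripts to look and compute and a tool call to move; the robot and the scene stay as the last step left them, time stands still between calls to the robot, and variables do not carry over. Pictures are saved under pics/ and viewed, and the job is handed in when it is done.

Besides the shell and the picture viewer there is one more tool, called after "Emit:" as a command line: name --pt "numbers of a row" for each row, then --argument value for the rest. move_arm: Moves the arm, as the interface text tells. Its arguments: {"type":"object","properties":{"deltas":{"type":"array","items":{"type":"array","items":{"type":"number"}}}},"required":["deltas"]}

```bash
mkdir -p pics; ls; python3 - <<'E'
from workcell import *
import cv2
o=get_obs();print({k:o[k] for k in('t','ee_pos','orientation','width')})
for c in('scene','top'):
    im=get_image(c);cv2.imwrite(f'pics/{c}0.png',im)
    for n in('roller_center','bolt_push','gutter','seat','foot'):
        print(c,n,[(r['location'],round(r['conf'],2)) for r in place_of(c,n)][:3])
E
```

```text
pics
{'t': 0.0, 'ee_pos': array([244.746632  , 574.54652528, 235.91836937]), 'orientation': array([-6.28361601e-01, -3.07776809e+00,  2.26197289e-03]), 'width': 87.93994991244723}
scene roller_center [([725.0, -271.9, 28.0], 0.87), ([607.5, -205.3, 24.3], 0.82), ([573.0, -71.7, 67.4], 0.7)]
scene bolt_push [([508.2, 94.1, 87.9], 0.53)]
scene gutter [([601.3, 28.2, 61.4], 0.72)]
scene seat [([623.4, 103.2, 94.3], 0.73)]
scene foot [([572.3, -92.9, 44.9], 0.93)]
top roller_center [([575.6, -75.0, 77.5], 0.94), ([719.0, -275.4, 26.6], 0.93), ([470.7, -214.4, 24.1], 0.75)]
top bolt_push [([509.5, 90.5, 88.1], 0.52)]
top gutter [([604.5, 30.1, 61.8], 0.71)]
top seat [([619.6, 99.1, 85.3], 0.64)]
top foot [([572.0, -88.9, 43.8], 0.79)]
```

View pics/scene0.png

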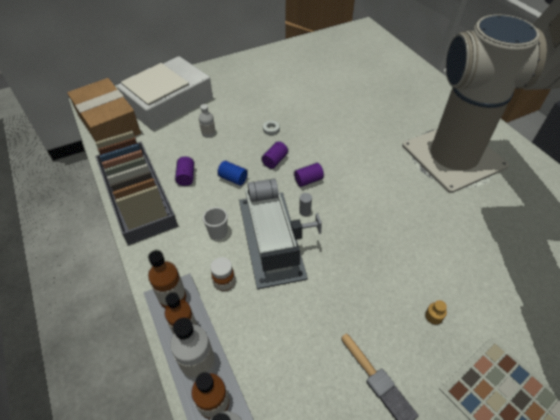

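View pics/top0.png

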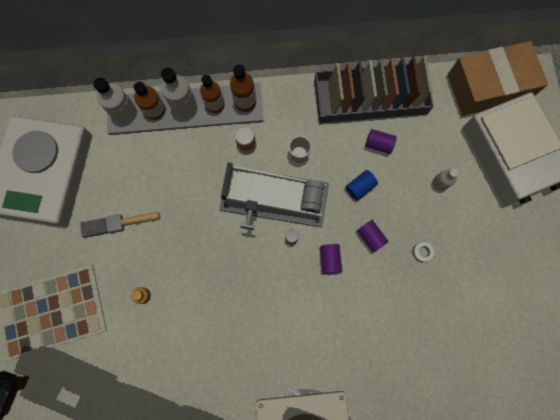

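The only steel roller is the one lying in the gutter, at scene (263,190) and top (313,196). The possible confusions are:
- Blue cylinder: scene (232,173), top (362,185).
- Purple cylinders: scene (275,154), (309,174) and (185,170); top (373,236), (331,259) and (381,141).
- Grey spare pin: scene (306,203), top (292,237).

I'll check the choice in a crop and overlay a model to refine the gutter pose.

```bash
cat > h.py <<'E'
import numpy as np,cv2
from workcell import *
def frame(p):  # p: ox,oy,oz,yaw
    c,s=np.cos(p[3]),np.sin(p[3]);a=np.radians(7)
    X=np.array([c*np.cos(a),s*np.cos(a),np.sin(a)]);Y=np.array([-s,c,0]);Z=np.cross(X,Y)
    return np.array(p[:3]),np.c_[X,Y,Z]
def g2w(p,q): o,R=frame(p); return o+np.atleast_2d(q)@R.T
def w2g(p,q): o,R=frame(p); return (np.atleast_2d(q)-o)@R
def proj(c,w):
    k=calibration(c);T=np.array(k['world_to_cam']);v=(np.atleast_2d(w)@T[:3,:3].T+T[:3,3])@np.array(k['intrinsics']).T
    return v[:,:2]/v[:,2:]
def overlay(c,im,p,s=4):
    uv0=proj(c,g2w(p,[[0,0,0]]))[0].astype(int);x0,y0=uv0-[75,70]
    im=cv2.resize(im[y0:y0+140,x0:x0+150],None,fx=s,fy=s,interpolation=cv2.INTER_CUBIC)
    def L(q,col):
        u=(proj(c,g2w(p,q))-[x0,y0]+.5)*s;cv2.polylines(im,[u.astype(np.int32)],False,col,1)
    for y in(-41,-37,37,41): L([[-136,y,14],[45,y,14]],(0,255,0))
    L([[102,-37,36],[102,37,36]],(0,0,255));
    L([[-80,-35,25],[-80,35,25]],(255,255,0));L([[-130,-35,25],[-130,35,25]],(255,255,0))
    L([[22,112,25+18],[56,112,43],[56,112,7],[22,112,7],[22,112,43]],(255,0,255))
    L([[26,41,38],[52,41,38],[52,63,38],[26,63,38],[26,41,38]],(0,255,255))
    return im
E
python3 - <<'E'
from h import *
pts={'r':[-105,0,25],'b':[39,112,25],'o':[0,0,0],'s':[77,0,19],'f':[-125,0,0]}
m=[]
A={'r':[(575.6,-75,77.5),(573,-71.7,67.4)],'b':[(508.2,94.1,87.9),(509.5,90.5,88.1)],'o':[(601.3,28.2,61.4),(604.5,30.1,61.8)],'s':[(623.4,103.2,94.3),(619.6,99.1,85.3)],'f':[(572.3,-92.9,44.9),(572,-88.9,43.8)]}
from scipy.optimize import least_squares
f=lambda p:np.concatenate([(g2w(p,pts[k])-np.array(v)).ravel() for k,v in A.items() for v in v])
r=least_squares(f,[602,29,60,1.32],x_scale=[1,1,1,.01]);print(r.x,np.round(f(r.x).reshape(-1,3),1))
p=r.x;p[2]=60
for c in('scene','top'): cv2.imwrite(f'pics/ov_{c}.png',overlay(c,cv2.imread(f'pics/{c}0.png'),p))
E
```

```text
[603.97306114  29.19065908  60.32148414   1.30309163] [[-0.   0.7 -5.2]
 [ 2.6 -2.6  4.9]
 [-2.8 -0.9  2. ]
 [-4.1  2.7  1.8]
 [ 2.7  1.  -1.1]
 [-0.5 -0.9 -1.5]
 [ 0.2 -2.5 -5.7]
 [ 4.   1.6  3.3]
 [-1.1  2.4  0.2]
 [-0.8 -1.6  1.3]]
```

View pics/ov_scene.png

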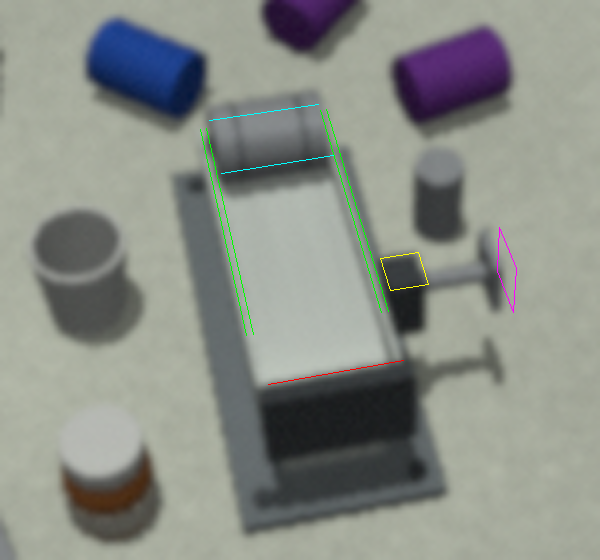

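View pics/ov_top.png

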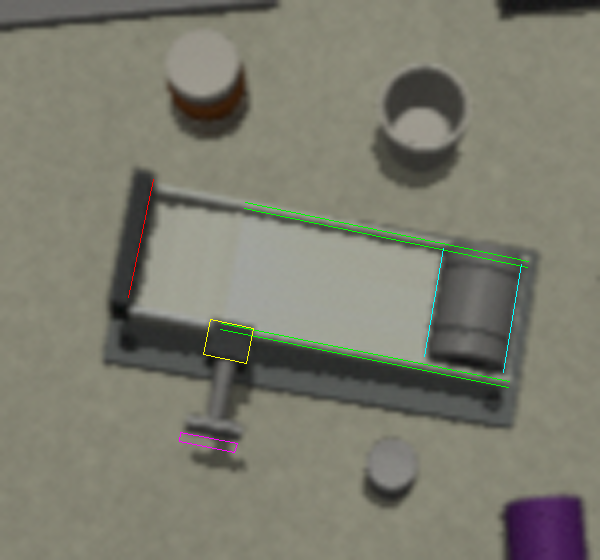

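```bash
python3 - <<'E'
import cv2
a=cv2.imread('pics/top0.png')[155:235,210:335];cv2.imwrite('pics/ct.png',cv2.resize(a,None,fx=6.4,fy=6.4,interpolation=cv2.INTER_CUBIC)[:, :800])
a=cv2.imread('pics/scene0.png')[170:290,230:330];cv2.imwrite('pics/cs.png',cv2.resize(a,None,fx=5,fy=5,interpolation=cv2.INTER_CUBIC))
E
```

```text
(no output)
```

View pics/ct.png

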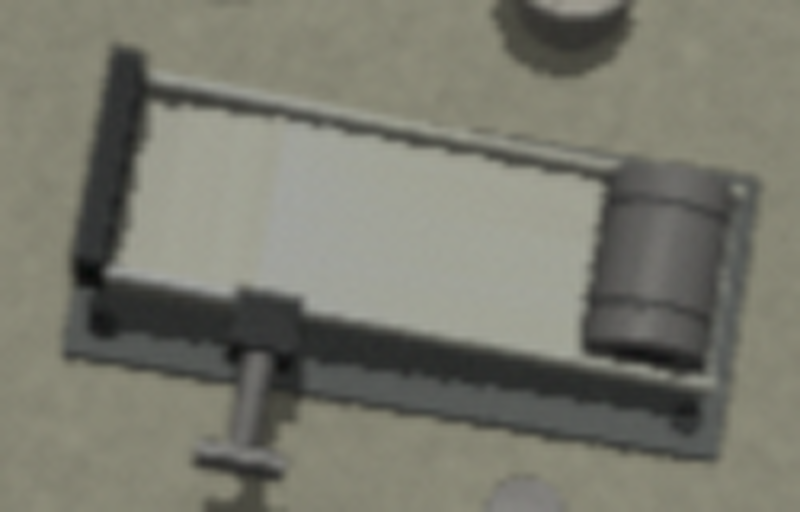

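View pics/cs.png

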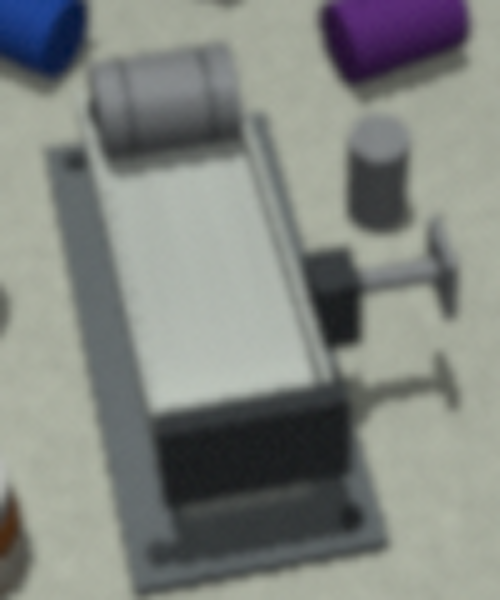

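```bash
cat > fit.py <<'E'
from h import *
from scipy.optimize import least_squares
T=lambda l:[(np.array(a)/6.4+[210,155]-.5+.08) for a in l]
S=lambda l:[(np.array(a)/5+[230,170]-.5+.1) for a in l]
lines=[('top',[[-136,-41,14],[102,-41,14]],T([(150,72),(400,115),(610,157)])),
('top',[[-136,41,14],[45,41,14]],T([(320,320),(550,361),(700,388)])),
('top',[[102,-30,36],[102,30,36]],T([(143,100),(120,225)])),
('top',[[20,112,43],[58,112,43]],T([(200,465),(280,478)])),
('scene',[[20,112,43],[58,112,43]],S([(440,215),(457,250)])),
('scene',[[102,-30,36],[102,30,36]],S([(160,415),(345,380)])),
('scene',[[-136,41,14],[45,41,14]],S([(245,120),(300,270)])),
]
pp=[('top',[39,112,43],T([(241,471)])[0]),('top',[-136,41,14],T([(716,388)])[0])]
def f(p):
    r=[]
    for c,q,uv in lines:
        a,b=proj(c,g2w(p,q));d=(b-a)/np.linalg.norm(b-a)
        r+=[d[0]*(u-a)[1]-d[1]*(u-a)[0] for u in uv]
    for c,q,u in pp: r+=list(proj(c,g2w(p,q))[0]-u)
    return np.array(r)
p=least_squares(lambda q:f([q[0],q[1],60,q[2]]),[604,29,1.3],x_scale=[1,1,.01],loss='soft_l1').x
p=[p[0],p[1],60,p[2]];print(p,np.round(f(p),1))
for c in('scene','top'): cv2.imwrite(f'pics/ov2_{c}.png',overlay(c,cv2.imread(f'pics/{c}0.png'),p))
E
python3 fit.py
```

```text
[np.float64(605.7939848547784), np.float64(27.12660438145393), 60, np.float64(1.3102879098048161)] [-0.8  0.2  0.2 -1.3 -0.8 -0.5 -0.7 -1.  -0.   0.3  1.9  1.3  1.3  1.
  0.5 -0.9 -0.3  0.2  0.  -0. ]
```

```bash
cat >> h.py <<'E'
from scipy.spatial.transform import Rotation as Ro
P=[605.8,27.1,60,1.310]
def togo(target,yaw=None):
    o=get_obs();R=Ro.from_rotvec(o['orientation']).as_matrix()
    d=R.T@(np.array(target)-o['ee_pos'])
    y=np.arctan2(R[1,0],R[0,0]); w=(P[3] if yaw is None else yaw)
    roll=-((w-y+np.pi)%(2*np.pi)-np.pi)
    print('t',round(o['t'],2),'ee',np.round(o['ee_pos'],1),'delta m',np.round(d/1000,4),'roll',round(roll,4),'F',np.round(o['ft_force'],1),'w',round(o['width'],1),'axis',np.round(R[:,2],3))
E
python3 - <<'E'
from h import *
c=g2w(P,[-105,0,25])[0];h=np.array([np.cos(P[3]),np.sin(P[3]),0]);print(c)
t=c-h*55;t[2]=240;print(t);togo(t)
print(get_obs()['qpos'])
E
```

```text
[578.14195361 -76.53693947  72.01737273]
[ 563.96020182 -129.67711181  240.        ]
t 0.6 ee [245.  575.  236.7] delta m [-0.5697 -0.5232 -0.0033] roll 1.4288 F [ 0.2 -0.7 -0.5] w 87.7 axis [ 0.  0. -1.]
[ 1.14897879e+00  4.23063505e-01  1.62989550e+00 -1.37577496e-05
  1.08859958e+00 -1.89734656e-02]
```

Emit:
move_arm --pt "0 -0.028 -0.026 0 0.12" --pt "90 -0.056 -0.052 0 0.24" --pt "183 -0.084 -0.078 0 0.36" --pt "183 -0.112 -0.104 0 0.48" --pt "183 -0.14 -0.13 0 0.6"

```text
t: 1.02
ee_pos: [323.1, 399.0, 236.8]
orientation: [1.517, 2.751, 0.0]
ft_force: [0.3, -0.3, 0.5]
width: 64.9
```

```bash
python3 -c "
from h import *
togo([564,-129.7,240])"
```

```text
t 1.02 ee [323.1 399.  236.8] delta m [-0.5757 -0.0783 -0.0033] roll 0.8235 F [ 0.3 -0.3  0.5] w 64.9 axis [ 0.  0. -1.]
```

Emit:
move_arm --pt "183 -0.039 -0.005 0 0.12" --pt "183 -0.078 -0.01 0 0.24" --pt "183 -0.117 -0.016 0 0.36" --pt "183 -0.156 -0.021 0 0.48" --pt "183 -0.195 -0.026 0 0.6"

```text
t: 1.43
ee_pos: [406.3, 220.4, 237.0]
orientation: [2.263, 2.179, 0.001]
ft_force: [0.7, 0.2, 0.2]
width: 31.6
```

```bash
python3 -c "
from h import *
togo([564,-129.7,240])"
```

```text
t 1.43 ee [406.3 220.4 237. ] delta m [-0.344   0.1708 -0.003 ] roll 0.2232 F [0.7 0.2 0.2] w 31.6 axis [ 0.001  0.    -1.   ]
```

Emit:
move_arm --pt "183 -0.035 0.017 0 0.11" --pt "183 -0.07 0.034 0 0.223" --pt "183 -0.105 0.051 0 0.223" --pt "183 -0.14 0.068 0 0.223" --pt "183 -0.175 0.085 0 0.223"

```text
t: 1.85
ee_pos: [485.7, 42.6, 237.0]
orientation: [2.486, 1.921, 0.001]
ft_force: [1.2, 0.1, -0.3]
width: 24.7
```

```bash
python3 -c "
from h import *
togo([564,-129.7,240])"
```

```text
t 1.85 ee [485.7  42.6 237. ] delta m [-0.1469  0.1192 -0.0029] roll 0.0057 F [ 1.2  0.1 -0.3] w 24.7 axis [ 0.001  0.    -1.   ]
```

Emit:
move_arm --pt "183 -0.029 0.024 0 0.0" --pt "183 -0.058 0.048 0 0.0" --pt "183 -0.087 0.072 0 0.0" --pt "183 -0.117 0.096 0 0.0" --pt "183 -0.147 0.119 0 0.005"

```text
t: 2.27
ee_pos: [563.9, -129.8, 236.9]
orientation: [2.491, 1.914, 0.001]
ft_force: [0.9, 0.0, -0.7]
width: 25.0
```

Emit:
move_arm --pt "183 0 0 0 0" --pt "183 0 0 0 0"

```text
t: 2.43
ee_pos: [563.5, -129.3, 236.4]
orientation: [-2.494, -1.911, -0.0]
ft_force: [-1.4, -0.6, -0.2]
width: 24.8
```

```bash
cat >> h.py <<'E'
def wrist(name):
    o=get_obs();im=get_image('wrist');k=calibration('wrist')
    H=np.array(k['hand_eye']);R=Ro.from_rotvec(o['orientation']).as_matrix()
    T=np.eye(4);T[:3,:3]=R;T[:3,3]=o['ee_pos'];W=np.linalg.inv(T@H)
    np.savez(f'pics/{name}.npz',W=W,K=np.array(k['intrinsics']));cv2.imwrite(f'pics/{name}.png',im)
    return im
def wproj(name,w):
    z=np.load(f'pics/{name}.npz');v=(np.atleast_2d(w)@z['W'][:3,:3].T+z['W'][:3,3])@z['K'].T
    return v[:,:2]/v[:,2:]
def wover(name,p):
    im=cv2.imread(f'pics/{name}.png')
    def L(q,col): cv2.polylines(im,[np.clip(wproj(name,g2w(p,q)),-2000,2000).astype(np.int32)],False,col,1)
    for y in(-41,-37,37,41): L([[-136,y,14],[45,y,14]],(0,255,0))
    L([[-136,-37,0],[-136,37,0]],(0,255,0))
    L([[102,-37,36],[102,37,36]],(0,0,255));
    L([[-80,-35,25],[-80,35,25]],(255,255,0));L([[-130,-35,25],[-130,35,25]],(255,255,0))
    L([[22,112,25+18],[56,112,43],[56,112,7],[22,112,7],[22,112,43]],(255,0,255))
    L([[26,41,38],[52,41,38],[52,63,38],[26,63,38],[26,41,38]],(0,255,255))
    cv2.imwrite(f'pics/{name}_ov.png',im)
E
python3 -c "
from h import *
togo([564,-129.7,240]);wrist('w1');wover('w1',P)
print(place_of('wrist','roller_center')[:2],place_of('wrist','foot')[:1])"
```

```text
t 2.43 ee [ 563.5 -129.3  236.4] delta m [-0.0002  0.0006 -0.0036] roll -0.0023 F [-1.4 -0.6 -0.2] w 24.8 axis [-0.  0. -1.]
[{'location': [719.9, -273.4, 25.9], 'conf': 0.92}, {'location': [579.2, -75.2, 65.4], 'conf': 0.87}] []
```

View pics/w1_ov.png

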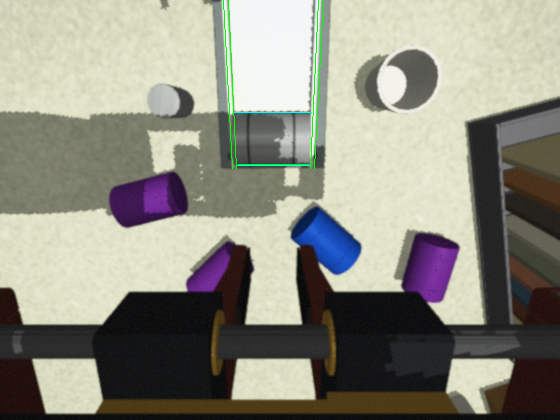

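Emit:
move_arm --pt "183 0 0 0.035 0" --pt "183 0 0 0.07 0" --pt "183 0 0 0.105 0" --pt "183 0 0 0.135 0" --pt "183 0 0 0.158 0"

```text
t: 3.0
ee_pos: [561.7, -125.7, 76.6]
orientation: [-2.487, -1.916, 0.002]
ft_force: [0.0, -0.1, 0.8]
width: 25.0
```

Emit:
move_arm --pt "183 0 0 0 0" --pt "183 0.005 0 0 0" --pt "183 0.01 0 0 0" --pt "183 0.013 0 0 0" --pt "183 0.016 0 0 0"

```text
t: 3.42
ee_pos: [568.7, -111.7, 80.6]
orientation: [2.488, 1.914, 0.003]
ft_force: [0.1, 0.5, -0.2]
width: 25.1
```

```bash
python3 -c "
from h import *
togo([568.1,-114.2,78]);wrist('w2');wover('w2',P);im=get_image('scene');cv2.imwrite('pics/s2.png',cv2.resize(im[110:310,170:420],None,fx=3,fy=3))"
```

```text
t 3.42 ee [ 568.7 -111.7   80.6] delta m [-0.0025  0.0001  0.0026] roll 0.0016 F [ 0.1  0.5 -0.2] w 25.1 axis [ 0.003 -0.001 -1.   ]
```

View pics/w2_ov.png

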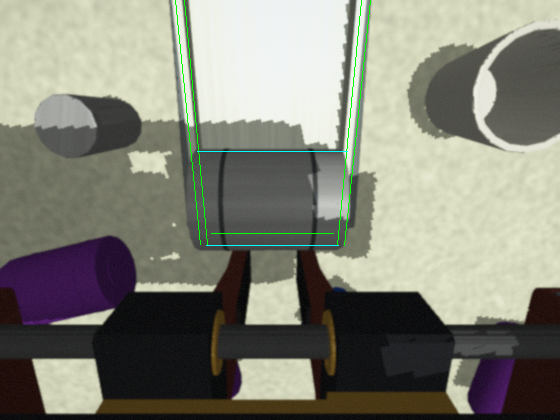

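View pics/s2.png

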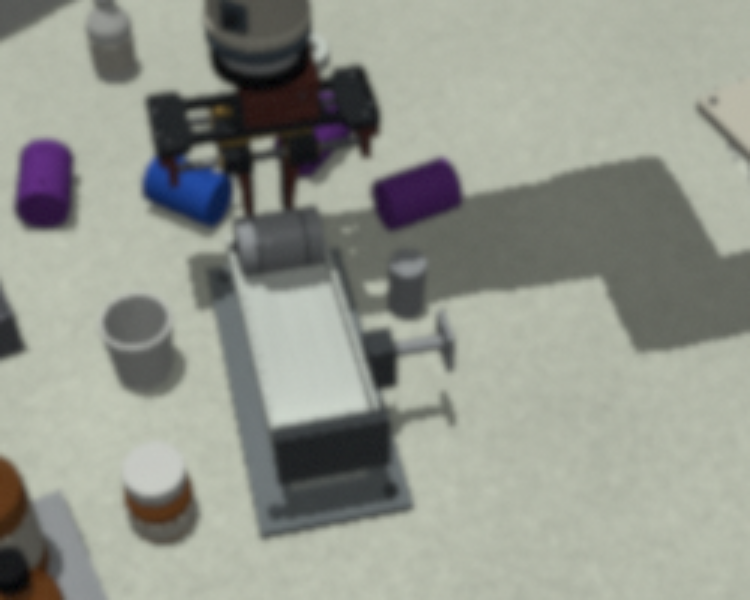

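Emit:
move_arm --pt "183 0.003 0 0 0" --pt "183 0.007 0 -0.0006 0" --pt "183 0.012 0 -0.0012 0" --pt "183 0.017 0 -0.0018 0" --pt "183 0.022 0 -0.0024 0"

```text
t: 3.93
ee_pos: [573.1, -90.7, 81.2]
orientation: [2.491, 1.914, 0.0]
ft_force: [-0.1, -3.3, 0.4]
width: 24.8
```

Emit:
move_arm --pt "183 0.006 0 -0.0007 0" --pt "183 0.012 0 -0.0015 0" --pt "183 0.018 0 -0.0022 0" --pt "183 0.024 0 -0.003 0" --pt "183 0.03 0 -0.0037 0"

```text
t: 4.35
ee_pos: [580.8, -61.4, 84.8]
orientation: [-2.49, -1.915, 0.0]
ft_force: [-0.0, -1.8, 1.6]
width: 24.8
```

```bash
python3 -c "
from h import *
togo([568.1,-114.2,78]);wrist('w3');wover('w3',P)"
```

```text
t 4.35 ee [580.8 -61.4  84.8] delta m [-0.0543  0.0013  0.0068] roll 0.0009 F [-0.  -1.8  1.6] w 24.8 axis [-0.  0. -1.]
```

View pics/w3_ov.png

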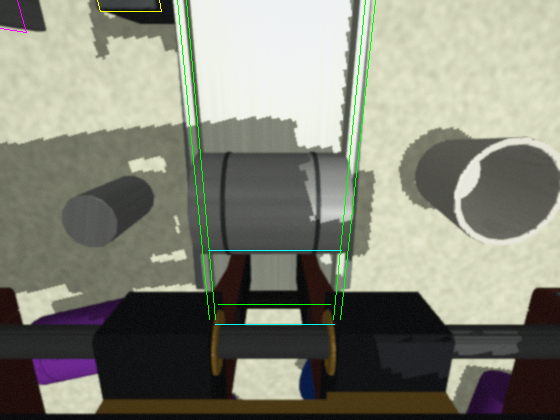

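Emit:
move_arm --pt "183 0.006 0 -0.0007 0" --pt "183 0.013 0 -0.0016 0" --pt "183 0.02 0 -0.0025 0" --pt "183 0.027 0 -0.0033 0" --pt "183 0.034 0 -0.0042 0"

```text
t: 4.82
ee_pos: [589.6, -28.5, 89.1]
orientation: [-2.491, -1.915, -0.0]
ft_force: [-0.7, -1.4, 1.2]
width: 24.5
```

Emit:
move_arm --pt "183 0.006 0 -0.0007 0" --pt "183 0.013 0 -0.0016 0" --pt "183 0.02 0 -0.0025 0" --pt "183 0.027 0 -0.0033 0" --pt "183 0.034 0 -0.0042 0"

```text
t: 5.23
ee_pos: [598.3, 4.4, 93.2]
orientation: [-2.491, -1.915, 0.0]
ft_force: [-1.0, -2.5, 2.0]
width: 24.7
```

```bash
python3 -c "
from h import *
togo([568.1,-114.2,78]);wrist('w4');wover('w4',P)"
```

```text
t 5.23 ee [598.3   4.4  93.2] delta m [-0.1223  0.0013  0.0153] roll 0.0009 F [-1.  -2.5  2. ] w 24.7 axis [-0. -0. -1.]
```

View pics/w4_ov.png

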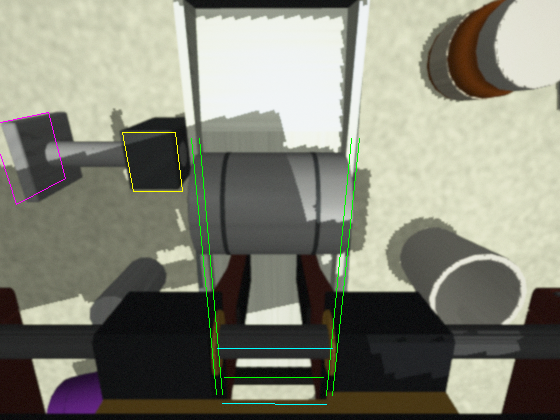

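Emit:
move_arm --pt "183 0.005 0 -0.0006 0" --pt "183 0.011 0 -0.0013 0" --pt "183 0.017 0 -0.0021 0" --pt "183 0.022 0 -0.0027 0" --pt "183 0.027 0 -0.0033 0"

```text
t: 5.7
ee_pos: [605.3, 30.2, 96.6]
orientation: [2.491, 1.915, -0.0]
ft_force: [-1.4, -2.6, 2.0]
width: 24.5
```

Emit:
move_arm --pt "183 0.004 0 -0.0004 0" --pt "183 0.008 0 -0.0006 0" --pt "183 0.012 0 -0.0006 0" --pt "183 0.016 0 -0.0006 0" --pt "183 0.02 0 -0.0006 0"

```text
t: 6.12
ee_pos: [610.3, 49.7, 97.0]
orientation: [-2.49, -1.915, -0.0]
ft_force: [0.1, 0.2, -0.8]
width: 24.7
```

```bash
python3 -c "
from h import *
togo([568.1,-114.2,78]);wrist('w5');wover('w5',P)"
```

```text
t 6.12 ee [610.3  49.7  97. ] delta m [-0.1692  0.0013  0.0189] roll 0.0008 F [ 0.1  0.2 -0.8] w 24.7 axis [-0.  0. -1.]
```

View pics/w5_ov.png

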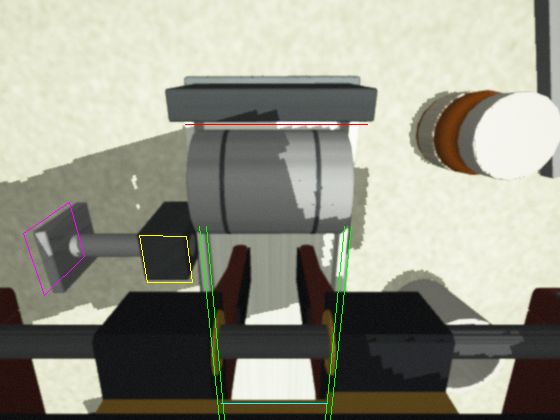

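Emit:
move_arm --pt "183 0 0 0 0" --pt "183 0 0 0 0" --pt "183 0 0 0 0" --pt "183 0 0 0 0" --pt "183 0 0 0 0"

```text
t: 6.58
ee_pos: [610.2, 48.9, 97.1]
orientation: [2.491, 1.914, -0.0]
ft_force: [-0.7, 0.5, 0.0]
width: 24.7
```

```bash
python3 -c "
from h import *
togo([568.1,-114.2,78]);wrist('w6');wover('w6',P);print([ (r['location'],r['conf']) for r in place_of('wrist','roller_center')[:3]], [ (r['location'],r['conf']) for r in place_of('wrist','bolt_push')[:3]],w2g(P,place_of('wrist','bolt_push')[0]['location']),w2g(P,place_of('wrist','roller_center')[0]['location']))"
```

```text
t 6.58 ee [610.2  48.9  97.1] delta m [-0.1684  0.0013  0.0191] roll 0.0005 F [-0.7  0.5  0. ] w 24.7 axis [-0. -0. -1.]
[([625.4, 98.8, 83.6], 0.97)] [([510.3, 87.5, 92.6], 0.84), ([711.0, -56.6, 5.4], 0.35)] [[ 37.4543937  107.84480484  28.24599903]] [[76.65139868 -0.44937772 14.36562355]]
```

View pics/w6_ov.png

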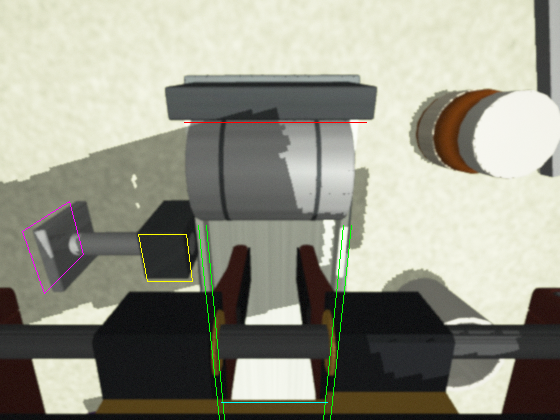

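Emit:
move_arm --pt "183 0 0 -0.03 0" --pt "220 0 0 -0.06 0" --pt "255 0 0 -0.065 0" --pt "255 0 -0.01 -0.065 0" --pt "255 0 -0.02 -0.065 0"

```text
t: 7.25
ee_pos: [590.1, 54.3, 161.7]
orientation: [-2.491, -1.914, -0.0]
ft_force: [-0.9, 0.4, -0.5]
width: 2.2
```

```bash
python3 -c "
from h import *
b=g2w(P,[39,112,25])[0];print(b)
b=(b+np.array([509.3,90.7,90]))/2
Y=np.array([-np.sin(P[3]),np.cos(P[3]),0]);t=b+40*Y;print(b,t,'spare',place_of('top','spare')[:1]);togo(t)"
```

```text
[506.78287931  90.43583857  89.56655818]
[508.04143965  90.56791928  89.78327909] [469.39404159 100.88192058  89.78327909] spare [{'location': [484.8, -15.4, -0.6], 'conf': 0.61}]
t 7.3 ee [587.   54.7 160.6] delta m [ 0.0145 -0.1252  0.0714] roll 0.0009 F [-2.3  0.4 -0.7] w 0.9 axis [-0.004 -0.    -1.   ]
```

Emit:
move_arm --pt "255 0.004 -0.035 0 0" --pt "255 0.008 -0.07 0 0" --pt "255 0.012 -0.1 0 0" --pt "255 0.014 -0.122 0 0" --pt "255 0.014 -0.122 0 0"

```text
t: 7.72
ee_pos: [470.2, 99.6, 160.1]
orientation: [-2.486, -1.915, 0.01]
ft_force: [0.1, -0.2, -0.0]
width: 0.3
```

```bash
python3 -c "
from h import *
togo([469.4,100.9,93]);wrist('w7');wover('w7',P);print(place_of('wrist','bolt_push')[:2])"
```

```text
t 7.72 ee [470.2  99.6 160.1] delta m [ 0.0012 -0.0006  0.0671] roll 0.0026 F [ 0.1 -0.2 -0. ] w 0.3 axis [-0.007 -0.001 -1.   ]
[{'location': [511.7, 89.5, 90.1], 'conf': 0.62}]
```

View pics/w7_ov.png

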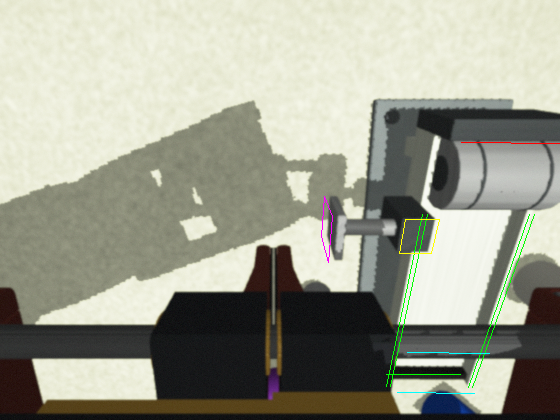

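Emit:
move_arm --pt "255 0 0 0.02 0" --pt "255 0.001 0 0.04 0" --pt "255 0.001 0 0.055 0" --pt "255 0.001 0 0.067 0" --pt "255 0.001 0 0.067 0"

```text
t: 8.23
ee_pos: [476.2, 99.4, 92.5]
orientation: [-2.49, -1.913, 0.006]
ft_force: [-0.8, -0.5, -1.3]
width: 0.0
```

```bash
python3 -c "
from h import *
togo([469.4,100.9,93]);wrist('w8');wover('w8',P);print(w2g(P,get_obs()['ee_pos']));im=get_image('scene');cv2.imwrite('pics/s8.png',cv2.resize(im[160:300,220:380],None,fx=4,fy=4))"
```

```text
t 8.23 ee [476.2  99.4  92.5] delta m [-0.0004 -0.0069 -0.0005] roll 0.0002 F [-0.8 -0.5 -1.3] w 0.0 axis [-0.004 -0.001 -1.   ]
[[ 40.60613799 143.41457154  28.88199234]]
```

View pics/w8_ov.png

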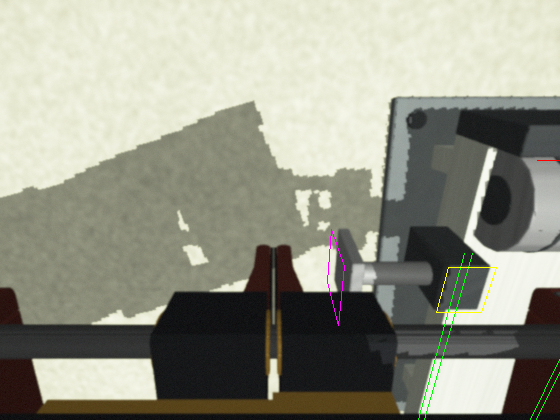

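View pics/s8.png

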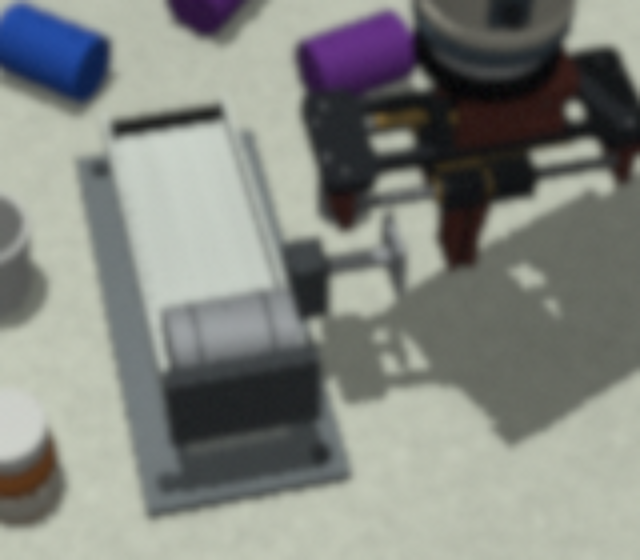

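Emit:
move_arm --pt "255 0 0.005 0 0" --pt "255 0 0.01 0 0" --pt "255 0 0.014 0 0" --pt "255 0 0.018 0 0" --pt "255 0 0.022 0 0"

```text
t: 8.75
ee_pos: [499.0, 94.3, 95.5]
orientation: [2.49, 1.914, 0.001]
ft_force: [-0.3, -0.2, -0.6]
width: 0.3
```

```bash
python3 -c "
from h import *
togo([469.4,100.9,93]);wrist('w9');wover('w9',P);print(w2g(P,get_obs()['ee_pos']))"
```

```text
t 8.75 ee [499.   94.3  95.5] delta m [-0.0013 -0.0303  0.0025] roll 0.0007 F [-0.3 -0.2 -0.6] w 0.3 axis [ 0.001  0.    -1.   ]
[[ 41.59723096 119.78907193  30.72556301]]
```

View pics/w9_ov.png

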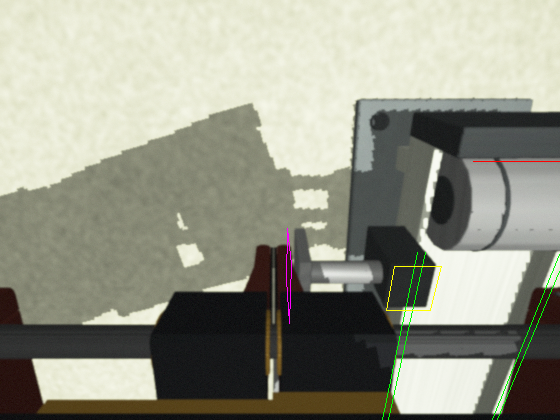

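Emit:
move_arm --pt "255 0 0.004 0 0" --pt "255 0 0.008 0 0" --pt "255 0 0.012 0 0" --pt "255 0 0.016 0 0" --pt "255 0 0.02 0 0"

```text
t: 9.22
ee_pos: [517.6, 89.2, 95.1]
orientation: [-2.49, -1.915, 0.001]
ft_force: [-2.5, 0.9, 2.4]
width: 0.7
```

```bash
python3 -c "
from h import *
togo([469.4,100.9,93]);wrist('w10');wover('w10',P);print(w2g(P,get_obs()['ee_pos']))"
```

```text
t 9.22 ee [517.6  89.2  95.1] delta m [-0.0011 -0.0496  0.0021] roll 0.0008 F [-2.5  0.9  2.4] w 0.7 axis [-0. -0. -1.]
[[ 41.37888131 100.31855959  30.32660899]]
```

View pics/w10_ov.png

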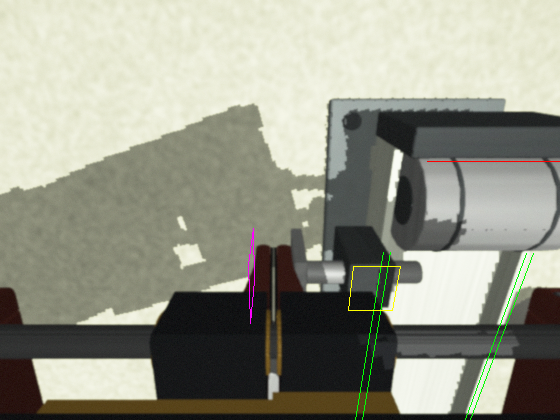

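Pushing well, with about 2.5 N of resistance and the bolt tip entering at px (415,271). I'll continue.

Emit:
move_arm --pt "255 0 0.003 0 0" --pt "255 0 0.006 0 0" --pt "255 0 0.009 0 0" --pt "255 0 0.012 0 0" --pt "255 0 0.015 0 0"

```text
t: 9.68
ee_pos: [532.2, 85.4, 95.0]
orientation: [-2.491, -1.915, 0.0]
ft_force: [-1.9, 0.8, 0.9]
width: 0.5
```

Emit:
move_arm --pt "255 0 0.001 0 0" --pt "255 0 0.002 0 0" --pt "255 0 0.003 0 0"

```text
t: 9.93
ee_pos: [532.8, 85.1, 94.9]
orientation: [-2.489, -1.912, 0.005]
ft_force: [-12.2, 6.7, 10.7]
width: 0.4
```

```bash
python3 -c "
from h import *
togo([469.4,100.9,93]);wrist('w11');wover('w11',P);print(w2g(P,get_obs()['ee_pos']))"
```

```text
t 9.93 ee [532.8  85.1  94.9] delta m [-0.001  -0.0653  0.0022] roll 0.0003 F [-12.2   6.7  10.7] w 0.4 axis [-0.005  0.001 -1.   ]
[[41.18840134 85.56022137 30.11184353]]
```

View pics/w11_ov.png

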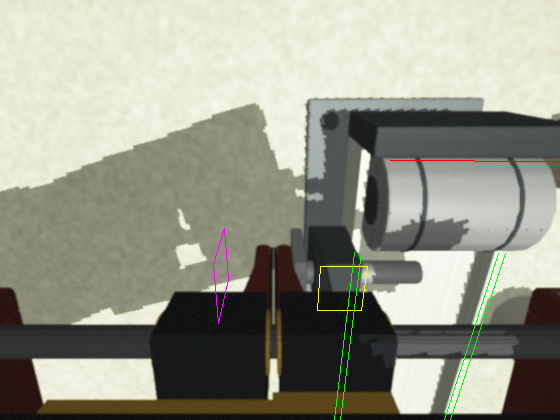

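Emit:
move_arm --pt "255 0 0.001 0 0" --pt "255 0 0.002 0 0" --pt "255 0 0.002 0 0"

```text
t: 10.23
ee_pos: [532.8, 85.0, 94.8]
orientation: [-2.486, -1.911, 0.01]
ft_force: [-16.6, 7.4, 13.5]
width: 0.6
```

Hard stop confirmed: the force rises and the tool does not advance. Next I'll back off, retreat and check.

Emit:
move_arm --pt "255 0 -0.005 0 0" --pt "255 0 -0.015 0 0" --pt "255 0 -0.03 0 0" --pt "255 0 -0.045 0 0" --pt "255 0 -0.05 0 0"

```text
t: 10.65
ee_pos: [486.5, 97.1, 94.8]
orientation: [-2.49, -1.915, 0.002]
ft_force: [0.0, -0.4, 0.1]
width: 0.4
```

Emit:
move_arm --pt "255 0 0 -0.02 0" --pt "255 0 0 -0.05 0" --pt "255 0 0 -0.08 0" --pt "255 0 0 -0.1 0" --pt "255 0 0 -0.1 0"

```text
t: 11.07
ee_pos: [491.6, 97.4, 199.3]
orientation: [2.487, 1.912, 0.012]
ft_force: [1.4, -0.2, 0.0]
width: 0.5
```

```bash
python3 -c "
from h import *
togo([469.4,100.9,93]);wrist('w12');wover('w12',P)
for c in('scene','wrist','top'):
  im=get_image(c)
  if c=='scene': cv2.imwrite('pics/s12.png',cv2.resize(im[160:300,220:380],None,fx=4,fy=4))
  for n in ('bolt_push','roller_center'): print(c,n,[(np.round(w2g(P,r['location']),1),r['conf']) for r in place_of(c,n)[:3]])
"
```

```text
t 11.07 ee [491.6  97.4 199.3] delta m [-0.0027 -0.0232  0.1061] roll 0.0008 F [ 1.4 -0.2  0. ] w 0.5 axis [ 0.009  0.001 -1.   ]
scene bolt_push [(array([[39. , 79.5, 22.9]]), 0.59)]
scene roller_center [(array([[-262.7, -189.6,   -1.2]]), 0.96), (array([[-227.2,  -58.2,   -7.7]]), 0.83), (array([[-274.9,   65.4,   -3.6]]), 0.81)]
wrist bolt_push [(array([[37.6, 76.7, 25.9]]), 0.75)]
wrist roller_center [(array([[79.3,  2.4, 16.7]]), 0.8), (array([[-228.2,  -62.6,   -7.4]]), 0.71), (array([[-182.8,  140. ,  -13.7]]), 0.6)]
top bolt_push [(array([[-411.4,   83.2,  -12. ]]), 0.73)]
top roller_center [(array([[-230.2,  -61.5,  -11.1]]), 0.96), (array([[-2.686e+02, -1.849e+02, -2.000e-01]]), 0.96), (array([[-271.2,   68.5,   -4. ]]), 0.9)]
```

View pics/w12.png

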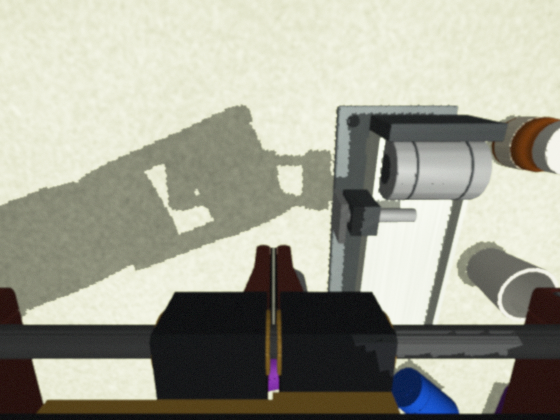

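View pics/s12.png

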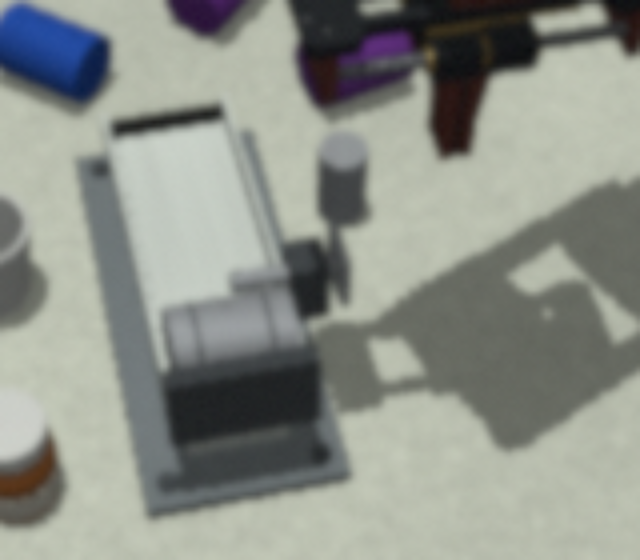

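```bash
python3 -c "
from h import *
print(wproj('w12',g2w(P,[[39,8,25],[39,12,25],[39,74,43],[39,37,14],[77,0,44]])))
im=cv2.imread('pics/w12.png')[90:260,320:520];cv2.imwrite('pics/c12.png',cv2.resize(im,None,fx=3.5,fy=3.5))"
```

```text
[[416.42198927 216.07818971]
 [411.63303642 216.08206783]
 [341.61048623 225.64274253]
 [377.68816326 210.85784615]
 [447.14759485 179.48806009]]
```

View pics/c12.png

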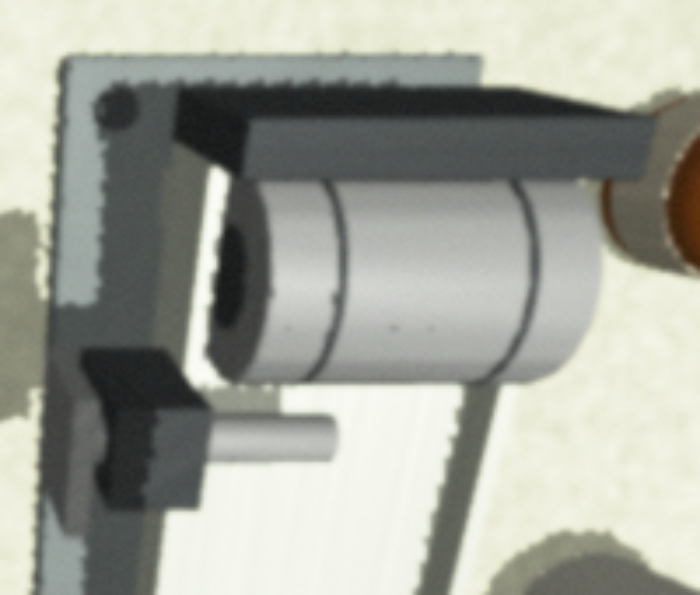

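The bolt tip is at px 416.6, where a fully-in bolt is predicted at 416.4. The roller rests against the stop, so I'll hand in.

Emit:
move_arm --pt "255 0 0 0 0" --pt "255 0 0 0 0" --pt "255 0 0 0 0"

```text
t: 11.82
ee_pos: [488.5, 97.0, 195.0]
orientation: [-2.491, -1.915, 0.0]
ft_force: [0.5, 0.7, -0.5]
width: 0.5
```

```bash
python3 -c "
from h import *
togo([469.4,100.9,93]);print(close_job())"
```

```text
t 11.82 ee [488.5  97.  195. ] delta m [-0.0011 -0.0194  0.102 ] roll 0.0008 F [ 0.5  0.7 -0.5] w 0.5 axis [-0. -0. -1.]
the job is handed in; nothing more can be done
None
```

The roller is in its seat against the end stop and the bolt is pushed fully in behind it. I handed the job in at about 11.8 s. I pushed the roller up the gutter and over the crest with the partly opened fingertips, using about 2–3 N. It rolled the last bit into the seat by itself and stayed there. I then pushed the bolt in with the closed fingertips until it hit its stop, and backed the arm clear.

**Last checks:**
- **Roller:** it shows at rest against the stop; the wrist camera places it at gutter x 79, y 2, z 17 mm, within the limits.
- **Bolt:** at the stop the force rose to about 23 N with no further travel. The tip appears at pixel 416.6, where a fully-in bolt should be at 416.4.
- **Arm:** clear of everything, with forces near zero.
- **Other things on the bench:** the arm never showed signs of touching them, but I did not measure their positions again at the end.

**Disagreements:** the network put the bolt's push plate at gutter y 77 to 80 mm instead of 74, roughly within its error and that of my gutter fit. From the top camera it reported something else as the plate. In the last scene and top views the three best roller finds were the purple and blue look-alikes, so I relied on the wrist view.

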